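# Open the push-and-turn solvent can

## Robot

A 6-joint arm with a two-finger parallel gripper is mounted at the origin on the work surface. World frame = base frame: x ahead of the robot, y to its left, z up, the work surface at z = 0. Lengths are in m, angles in rad, forces in N, time in s.
With the tool pointing down it reaches from about 0.3 to 0.875 m from the base axis. Payload 6.4 kg.
Tool frame: the origin (TCP) lies on the front face of the gripper's body, between the roots of the fingers; the fingertips stand 73 mm ahead of it and the grasp point (between the pads) lies ctrl.pinch_z ahead of it (ctrl.pinch_z is the distance from the TCP to the grasp point, in m); z points along the fingers, x is the direction in which the jaws open and shut, and the axes are right-handed (so a half turn about z gives the same grasp; the last joint's range is limited). The gripper opens to 85 mm and grips with 20 to 120 N. Pads are 22 mm wide; open, the fingers measure 114 mm over their backs; the gripper's body (76 mm by 85 mm) begins 54 mm behind the grasp point. The pads swing forward as they close: fully open they stand 13 mm farther back than shut.
Start: joints at [-1.325, 0.181, 1.607, -0, 1.354, -0.206], TCP at [0.251, -0.517, 0.304] pointing down, gripper open.
Joint ranges: [-2.99, 2.99], [-0.89, 2.07], [0.3, 2.58], [-1.14, 4.28], [0, 2.63], [-3.12, 3.12]. Speed limits (rad/s): [2.57, 2.57, 3.01, 3.14, 3.14, 3.14].

## Interface

Orientations are given as a unit quaternion [w, x, y, z].
In Python, from bench import ctrl gives the robot as it stands.
- The arm moves only by the tool move_arm, never from a script. Its argument "rows" is text: rows parted by semicolons, each of 7 numbers parted by spaces: the shift along the tool's x, y, z in cm, then the turn, a rotation vector about the tool's x, y, z in degrees, then the opening, from 0 (shut) to 1 (fully open). In form: x y z rx ry rz grip; .... A call has 1 to 20 rows; each row shifts and turns the commanded pose from where the row before left it, along the tool's axes as they then stand; what a row does not reach is not made up. A row lasts 1/10 s, in which the tool goes at most 50 mm and 8.59 degrees, less where a joint would pass 70% of its speed; a pose out of reach is approached as far as the arm can. A call with a gripper value outside its range is refused whole. The fingers move at their own pace and stop on an object; the grip force is fixed at half the most. Time passes only in rows, so rows that do not move let the fingers close. It gives the time, the measured TCP pose, the force and the opening at its end, in the units of the state.
- ctrl.get_obs(): the state, without advancing time (a new reading comes with each control period).
- ctrl.camera(name): name is "scene" or "top"; returns a dict with "color" (420x560x3 uint8, blue, green, red), "fx", "fy", "cx", "cy" (pixels), "rvec" (rotation vector, rad) and "tvec" (3), from world to camera coordinates, as OpenCV has them. Camera axes: x right, y down, z forward; pixel columns grow to the right and rows downward; lengths in m; the calibration is good to about 2 mm. A picture is of the moment at which its call begins. There is no depth.
- ctrl.hand_in(): hands the job in, once; it reports no verdict.
Trained networks look in the newest picture that a camera, given by its name, has taken for a name from the list of things; names that differ only in an ending like _2 or _b are one class to them, and where a whole thing is asked for, a point or a joint stands for the part that bears it (a point fixed in the world has none). Each returns a list of dicts, best first, with "confidence" (0 to 1); they miss things now and then, are a little off and sometimes report something else, mostly with a low value. They report only what shows in the picture. A call takes as long as a camera call. They do not tell look-alikes from the thing itself.
- ctrl.look_for(camera, query): "bbox" ([left, top, right, bottom] in pixels, round what is visible of it).
- ctrl.trace(camera, query): "region" (420x560 bool, what is visible of it) and "bbox" ([left, top, right, bottom] in pixels, round what is visible of it).
The state is a dict: "time_s": time; "q": joint angles; "dq": joint speeds; "joint_efforts": joint torques, N m; "eef_pos": TCP position; "eef_rot": TCP orientation; "wrist_force": force on the tool from outside, world axes, zero at the start; "torque": the same for the moment, N m; "opening": opening from 0.0 (shut) to 1.0 (fully open).
Only numpy, scipy, OpenCV 4.12 (cv2) and the standard library are available. Lean on these libraries where they do the work, as an engineer would, in place of code of your own. Each camera call takes 0.05 s, during which the arm holds its last target.

## Task

Open the solvent can with the red child-resistant cap: push the cap down firmly, but never with more than 26 N or its seal is ruined, and turn it anticlockwise while pushing, without grinding it over its locking teeth, until it comes free; then lift it straight off. Set the cap down gently, upright with its open side down, inside the steel tray, let go, and leave the other can and everything else on the bench where it is.

Things in the scene. Friction and masses are not known exactly. Their poses are not given: they have to be found in the camera images.
- cap_center (a point): Red ribbed child-resistant cap, diameter 56, height 34, about 60 g; this is its centre, half-way up (17 over its lower rim). z up; a white pointer on top lies along x. Solid in its upper 14, hollow below: grip its side near the top; its rim is 21 or more over the can's shoulder. Shut, its 3 lugs are sprung up into pockets 2 to 7 deep: it neither turns nor lifts till pushed down.
- cap: The red cap, origin at the centre of its lower rim, z up. It turns once pushed down with 20.5 N; the travel this takes differs from can to can (2 to 7). Pushed less, its lugs catch on the teeth. Turn anticlockwise seen from above, pushing for the first 35 degrees; it is free to lift off at 50 to 76 degrees of turn, short of a rigid end stop near 78.
- seal: Spring-loaded rubber seal in the mouth of the can, hidden under the cap, diameter 26; origin 15 below its top face. It pushes the shut cap up with 1 to 15 N, and 3 N more per mm of downward travel. A push of over 26 N ruins it.
- neck (a point): Centre of the flat top of the white neck of the can with the red cap: fixed, 155 above the bench. The shut cap's rim lies 10 below this point, its top 24 above. x lies along the shut cap's x. The can has a yellow band, diameter 90, its flat shoulder 108 above the bench rising as a cone to 124 at the neck; square cradle 108 wide.
- tray: Shallow square steel tray screwed to the bench, 135 x 135 outside, walls 3 thick and 16 high; origin at the centre of its underside, inner floor 3 above it, x and y along its sides.
- other_can: Another can in a cradle with a blue band and a smaller black cap (diameter 44), top 165 above the bench; to be left alone; origin at the centre of its foot.
- wrench: Bystander: steel open-ended spanner, 180 long, 8 thick, lying flat; origin under its middle.
- brush: Bystander: flat paint brush, 200 long, 20 thick; origin under its middle.
- oil_bottle: Bystander: amber oil bottle with black cap, diameter 52, height 130; origin at the centre of its foot.
- jar: Bystander: glass jar with brass-coloured lid, diameter 70, height 75; origin at the centre of its foot.
- bushing: Bystander: brass ring, outer diameter 38, height 30; origin at the centre of its foot.
- steel_block: Bystander: steel bar offcut 30 x 110 x 25; origin under its centre.
- mug: Bystander: blue mug, diameter 76, height 85; origin at the centre of its foot.
- teeth: The three locking teeth under the cap that catch its lugs, fixed to the can but hidden by the cap; their height differs from can to can (joined with the seal's spring, so the push that clears them is always 20.5 N). Damaged if the lugs grind over them with over 8 N, as when turning with too light a push. Origin on the can's axis.
Mind the look-alikes: they are no part of the job. Of the things that look like the tray, the largest one is meant.

How it is judged:
On the way, in this order (a step that is already met when the one before it is completed fails the run):
1. the cap has been turned past its locking teeth, at least 43 degrees, while still down on its neck (angle between the x axis of neck and the x axis of cap_center, either way round above 0.75 rad and horizontal distance between cap_center and neck below 0.006 m and distance between cap_center and neck below 0.014 m), for 0.1 s.
2. the cap is lifted clear of the neck, upright (z of cap_center in the frame of neck above 0.03 m and angle between cap_center's own z axis and vertical below 0.35 rad), for 0.1 s.
At the end, for the whole second after the job is handed in: The cap stands upright, open side down, on the floor of the tray (its centre within 45 mm of the tray's centre along each side and 16 to 24 mm above the tray's underside, tilted less than 0.12 rad), released and at rest (x of cap_center in the frame of tray between -0.045 and 0.045 m and y of cap_center in the frame of tray between -0.045 and 0.045 m and z of cap_center in the frame of tray between 0.016 and 0.024 m and angle between cap_center's own z axis and vertical below 0.12 rad and linear speed of cap below 0.02 m/s); the robot touches nothing.
It fails at once if the seal is pushed with more than 26 N (contact force between anything else and seal above 26 N).
It fails at once if the cap's lugs are ground over the locking teeth (over 8 N between cap and teeth) (contact force between cap and teeth above 8 N).
It fails at once if the cap falls or is thrown (faster than 0.5 m/s while the fingers hold nothing) (linear speed of cap above 0.5 m/s and contact force between the fingers and anything else below 0.05 N).
It fails at once if a bystander is moved more than 30 mm (distance of any of wrench, brush, oil_bottle, jar, bushing, steel_block, mug from where it was at the start of the episode above 0.03 m).
It fails at once if the robot pushes on the other can with more than 10 N (contact force between any of the arm, the fingers and other_can above 10 N).
It also fails if it takes over 58 s, if anything falls off the work surface, if the arm or the gripper's body presses on something with over 40 N, if the wrist force passes 120 N, or if a joint passes its speed limit or range.

## Working session

There is one attempt and no reset: what is moved stays moved. The work goes in short steps, Python scripts to look and compute and a tool call to move; the robot and the scene stay as the last step left them, time stands still between calls to the robot, and variables do not carry over. Pictures are saved under pics/ and viewed, and the job is handed in when it is done.

Besides the shell and the picture viewer there is one more tool, called after "Call:" in YAML: its name, and indented under it one key for each argument. move_arm: Moves the arm, as the interface text tells. Its arguments: {"type":"object","properties":{"rows":{"type":"string"}},"required":["rows"]}

```bash
mkdir -p pics
cat > h.py <<'E'
import numpy as np, cv2
from bench import ctrl
def snap(n,name):
    c=ctrl.camera(n); cv2.imwrite(f'pics/{name}.png',c['color']); return c
def ray(c,u,v):
    R=cv2.Rodrigues(np.array(c['rvec'],float))[0]; t=np.array(c['tvec'],float).ravel()
    o=-R.T@t; d=R.T@np.array([(u-c['cx'])/c['fx'],(v-c['cy'])/c['fy'],1.]); return o,d
def atz(c,u,v,z):
    o,d=ray(c,u,v); return o+d*(z-o[2])/d[2]
def proj(c,p):
    return cv2.projectPoints(np.array(p,float).reshape(-1,3),np.array(c['rvec'],float),np.array(c['tvec'],float),np.array([[c['fx'],0,c['cx']],[0,c['fy'],c['cy']],[0,0,1.]]),None)[0].reshape(-1,2)
E
python3 - <<'E'
from h import *
for n in('top','scene'):
    c=snap(n,n+'0'); print(n,c['fx'],c['cx'],c['cy'],ray(c,280,210))
    for q in('cap','tray','other_can','neck'):
        try:
            for r in ctrl.look_for(n,q)[:4]: print(q,np.round(r['bbox']),round(r['confidence'],2))
        except Exception as e: print(q,e)
o=ctrl.get_obs(); print(o); print(ctrl.pinch_z)
E
```

```text
top 449.9460312472605 282.904733681483 210.91952448226226 (array([ 0.39799523, -0.03817771,  1.3844966 ]), array([ 0.10051388,  0.00645105, -0.99493779]))
cap [312. 154. 331. 176.] 0.73
tray [232. 222. 277. 265.] 0.92
tray [295. 257. 331. 294.] 0.89
tray [185. 272. 224. 316.] 0.61
other_can [192. 166. 232. 209.] 0.71
neck [292. 154. 338. 196.] 0.65
scene 412.36381778584627 282.59622518154987 206.26866846417136 (array([0.95659651, 0.57939814, 0.82246017]), array([-0.41453657, -0.59156374, -0.69161644]))
cap [205. 172. 232. 202.] 0.71
tray [288. 174. 340. 212.] 0.85
tray [385. 235. 441. 276.] 0.83
tray [294. 216. 364. 271.] 0.67
other_can [273. 258. 334. 339.] 0.56
other_can [246. 125. 266. 154.] 0.41
neck [197. 194. 250. 253.] 0.67
{'time_s': 0.5, 'q': array([-1.32527912e+00,  1.80818396e-01,  1.60701792e+00, -2.65188402e-05,
        1.35379575e+00, -2.06305678e-01]), 'dq': array([-1.18063520e-03, -3.17285724e-04, -8.16460566e-05, -1.15185575e-04,
        3.92601181e-04, -6.90734140e-04]), 'joint_efforts': array([-2.80414361e-04, -4.44442284e+01, -3.51365268e+01, -2.11620668e-04,
        1.91879466e-03, -6.91467704e-06]), 'eef_pos': array([ 0.25105711, -0.51730324,  0.30386943]), 'eef_rot': array([-4.32496735e-06,  8.47529162e-01, -5.30748828e-01, -2.31796060e-05]), 'wrist_force': array([0.10629667, 0.95648303, 0.06656868]), 'torque': array([-0.01255593,  0.04921462, -0.06758349]), 'opening': 0.9984475187230747}
0.0539
```

View pics/top0.png

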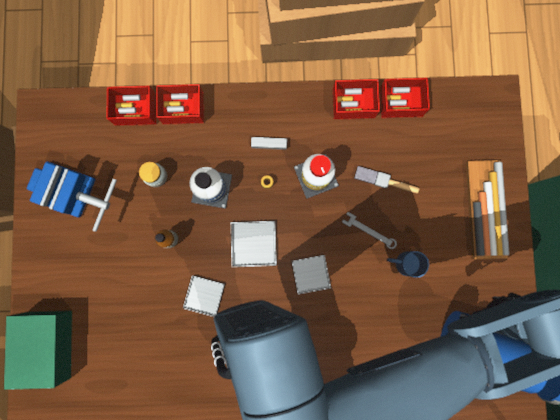

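View pics/scene0.png

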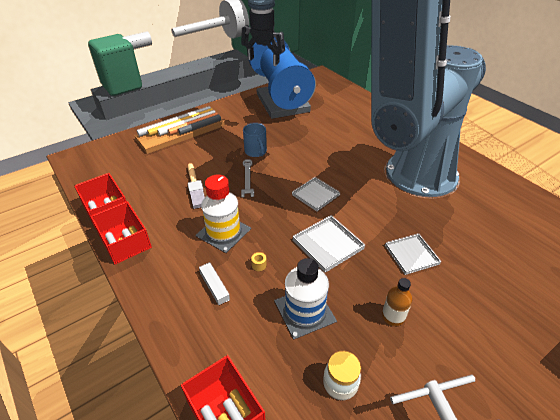

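Run:
```python
from h import *
c=ctrl.camera('top'); im=c['color']
cv2.imwrite('pics/zc.png',cv2.resize(im[140:205,180:345],None,fx=4.5,fy=4.5,interpolation=cv2.INTER_CUBIC))
cv2.imwrite('pics/zt.png',cv2.resize(im[215:325,175:340],None,fx=4.5,fy=4.5,interpolation=cv2.INTER_CUBIC))
for r in ctrl.trace('top','tray'):
    cs,_=cv2.findContours(r['region'].astype(np.uint8),0,2); k=max(cs,key=cv2.contourArea)
    rc=cv2.minAreaRect(k); b=cv2.boxPoints(rc); w=np.array([atz(c,*p,0.016) for p in b]); print(r['confidence'],w.mean(0),np.linalg.norm(w[0]-w[1]),np.linalg.norm(w[1]-w[2]),np.round(w[:,:2],3).tolist())
for r in ctrl.trace('top','cap')[:2]:
    m=r['region']; cs,_=cv2.findContours(m.astype(np.uint8),0,2); k=max(cs,key=cv2.contourArea)
    (x,y),a=cv2.minEnclosingCircle(k); print('cap',r['confidence'],r['bbox'],x,y,a,atz(c,x,y,.179),m.sum(),[np.round(atz(c,*p,.179),4) for p in (r['bbox'][:2],r['bbox'][2:])])
c2=ctrl.camera('scene')
cv2.imwrite('pics/zs.png',cv2.resize(c2['color'][160:280,170:300],None,fx=5,fy=5,interpolation=cv2.INTER_CUBIC))
for r in ctrl.trace('scene','cap')[:2]:
    print(r['confidence'],r['bbox'],r['region'].sum())
```

```text
0.96 [ 0.34115919 -0.1158184   0.016     ] 0.1044901599083492 0.10135266892369146 [[0.382, -0.056], [0.4, -0.159], [0.3, -0.175], [0.283, -0.073]]
0.78 [0.43839505 0.05698522 0.016     ] 0.1373133705722596 0.13931463241156616 [[0.51, 0.124], [0.506, -0.013], [0.367, -0.009], [0.371, 0.126]]
0.67 [0.28631756 0.21026232 0.016     ] 0.10148763754441689 0.10097060119241205 [[0.253, 0.273], [0.35, 0.244], [0.32, 0.147], [0.223, 0.177]]
cap 0.64 [308.1, 152.2, 331.7, 178.3] 319.1060485839844 165.46969604492188 10.920828819274902 [ 0.63830761 -0.14007513  0.179     ] 357 [array([ 0.6759, -0.1114,  0.179 ]), array([ 0.602 , -0.1729,  0.179 ])]
cap 0.15 [261.7, 173.3, 273.1, 189.7] 266.5 181.5 6.041623115539551 [0.59844453 0.00401557 0.179     ] 77 [array([0.6213, 0.0165, 0.179 ]), array([ 0.5755, -0.0133,  0.179 ])]
0.96 [201.3, 174.3, 230.8, 202.2] 490
```

View zooms.

The top view shows the red cap at about (320,165), the big tray at (254,244), two smaller look-alike trays at (311,274) and (204,295), and the black-capped can at (207,183). In the scene view the red cap is at about (217,187).

View pics/zc.png

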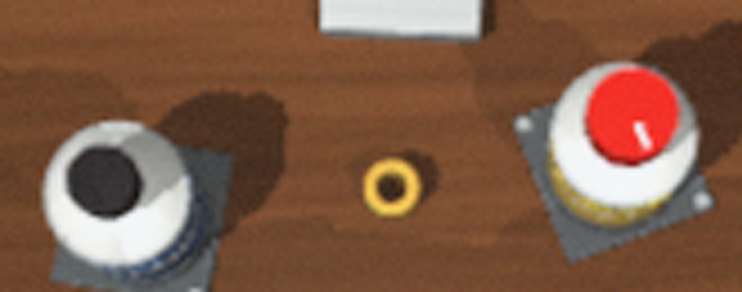

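View pics/zs.png

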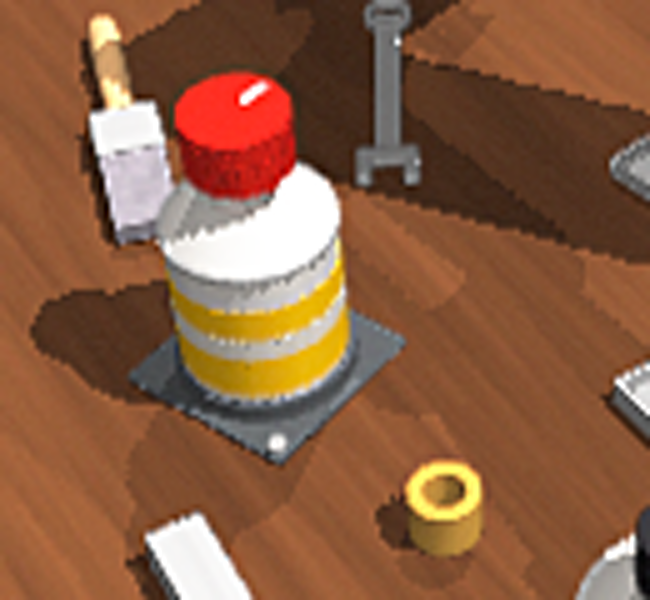

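Run:
```python
from h import *
from scipy.optimize import least_squares
# colour-based silhouette of the cap in both views, fit cylinder r=.028, z .145...179 centre
obs={}
for n in('top','scene'):
    c=ctrl.camera(n); im=c['color'].astype(int); r=ctrl.trace(n,'cap')[0]; b=np.array(r['bbox']).astype(int)
    m=np.zeros(im.shape[:2],np.uint8); s=im[b[1]-4:b[3]+5,b[0]-4:b[2]+5]
    red=((s[...,2]>70)&(s[...,1]<0.45*s[...,2])&(s[...,0]<0.45*s[...,2]))
    m[b[1]-4:b[3]+5,b[0]-4:b[2]+5]=red; 
    k=max(cv2.findContours(m,0,2)[0],key=cv2.contourArea); k=cv2.convexHull(k)
    m[:]=0; cv2.fillPoly(m,[k],1); ys,xs=np.nonzero(m); obs[n]=(c,m); print(n,m.sum(),xs.min(),xs.max(),ys.min(),ys.max())
th=np.linspace(0,2*np.pi,60)
def pts(x,y,z):
    return np.concatenate([np.c_[x+.028*np.cos(th),y+.028*np.sin(th),0*th+z+h] for h in(-.017,.017)])
def res(p):
    o=[]
    for n,(c,m) in obs.items():
        h=cv2.convexHull((proj(c,pts(p[0],p[1],p[2]))).astype(np.float32)).reshape(-1,2)
        M=cv2.moments(h); ys,xs=np.nonzero(m)
        o+=[M['m10']/M['m00']-xs.mean(),M['m01']/M['m00']-ys.mean(), h[:,0].min()-xs.min()+.5,h[:,0].max()-xs.max()-.5,h[:,1].min()-ys.min()+.5,h[:,1].max()-ys.max()-.5]
    return np.array(o)
for f in(None,):
    s=least_squares(res,[.638,-.14,.162]); print(s.x,np.round(s.fun,2))
```

```text
top 357 310 330 155 176
scene 538 205 229 174 199
[ 0.63988539 -0.14373261  0.16271798] [ 0.    0.57 -0.04  0.26  0.18  0.65 -0.34  0.05 -0.27 -0.86  0.53 -0.16]
```

View pics/zt.png

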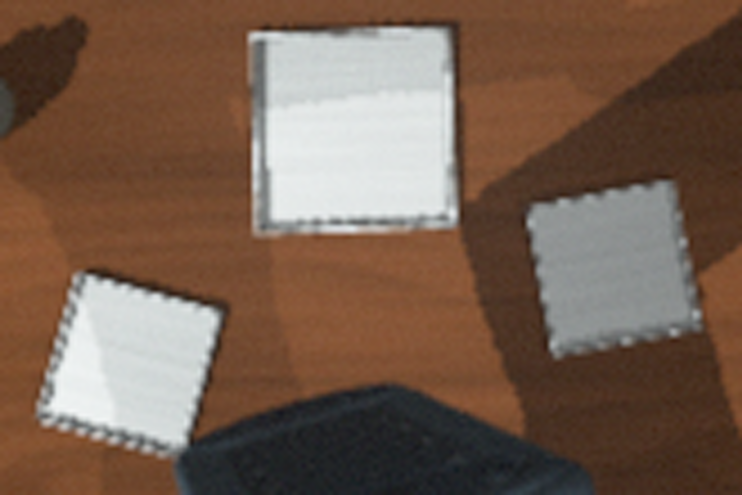

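Run:
```python
from h import *
from scipy.optimize import least_squares
th=np.linspace(0,2*np.pi,90)
obs={}
for n in('top','scene'):
    c=ctrl.camera(n); im=c['color'].astype(float)
    x0,y0=(320,165) if n=='top' else (217,187); w=17 if n=='top' else 19
    s=im[y0-w:y0+w+1,x0-w:x0+w+1]; red=s[...,2]-np.maximum(s[...,1],s[...,0]); wt=np.clip((red-60)/60,0,1)
    ratio=(s[...,2]-s[...,1])/(s[...,2]+1)
    a=np.clip((ratio-.55)/.25,0,1); a[s[...,2]<60]=0
    # fill pointer
    hull=cv2.convexHull(np.argwhere(a>.5)[:,::-1].astype(np.int32)); m=np.zeros(a.shape,np.uint8); cv2.fillPoly(m,[hull],1); m=cv2.erode(m,np.ones((3,3),np.uint8)); a=np.maximum(a,m)
    obs[n]=(c,a,x0-w,y0-w); print(n,a.sum())
def render(c,p,shape,ox,oy):
    P=np.concatenate([np.c_[p[0]+.028*np.cos(th),p[1]+.028*np.sin(th),0*th+p[2]+h] for h in(-.017,.017)])
    h=cv2.convexHull(proj(c,P).astype(np.float32)).reshape(-1,2)
    K=8; q=((h-[ox,oy]+.5)*K-.5); im=np.zeros((shape[0]*K,shape[1]*K),np.uint8)
    cv2.fillPoly(im,[np.round(q*16).astype(np.int32)],255,shift=4)
    return cv2.resize(im,(shape[1],shape[0]),interpolation=cv2.INTER_AREA)/255.
from scipy.optimize import minimize
def cost(p,ns):
    if len(p)==2: p=[*p,.162]
    return sum(((render(obs[n][0],p,obs[n][1].shape,*obs[n][2:])-obs[n][1])**2).sum() for n in ns)
for ns in(['top','scene'],['top'],['scene']):
    r=minimize(cost,[.639,-.142],args=(ns,),method='Nelder-Mead',options=dict(initial_simplex=[[.635,-.142],[.643,-.14],[.639,-.148]])); print(ns,r.x,r.fun)
r=minimize(cost,[.639,-.142,.162],args=(['top','scene'],),method='Nelder-Mead',options=dict(initial_simplex=[[.635,-.142,.16],[.643,-.14,.162],[.639,-.148,.162],[.639,-.143,.166]])); print(r.x,r.fun)
```

```text
top 313.89699529752727
scene 494.96534844745304
['top', 'scene'] [ 0.63912528 -0.14455935] 54.829285448030305
['top'] [ 0.64019097 -0.14445025] 43.006390315802676
['scene'] [ 0.63853525 -0.14510967] 8.089535741435174
[ 0.63935019 -0.14378155  0.16293321] 53.31023849139458
```

Call:
move_arm:
  rows: "-1.2 -3.7 0 0 0 0 1;-1.2 -3.7 0 0 0 0 1;-1.2 -3.7 0 0 0 0 1;-1.2 -3.7 0 0 0 0 1;-1.2 -3.7 0 0 0 0 1;-1.2 -3.7 0 0 0 0 1;-1.2 -3.7 0 0 0 0 1;-1.2 -3.7 0 0 0 0 1;-1.2 -3.7 0 0 0 0 1;-1.2 -3.7 0 0 0 0 1;-1.2 -3.7 0 0 0 0 1;-1.2 -3.7 0 0 0 0 1;-1.2 -3.7 0 0 0 0 1;0 0 0 0 0 0 1;0 0 0 0 0 0 1"

```text
time_s: 2.55
eef_pos: [0.6159, -0.1662, 0.3035]
eef_rot: [0.0, 0.848, -0.53, -0.0]
wrist_force: [-0.6, -0.5, 0.3]
opening: 0.999
```

Run:
```python
from h import *
th=np.linspace(0,2*np.pi,90)
out=[]
for n,(x0,y0) in dict(top=(320,168),scene=(217,190)).items():
    c=ctrl.camera(n); im=cv2.imread(f'pics/{n}0.png'); w=20; K=19
    z=cv2.resize(im[y0-w:y0+w,x0-w:x0+w],None,fx=K/2,fy=K/2,interpolation=cv2.INTER_NEAREST)
    for h,col in((.145,(255,255,0)),(.179,(0,255,0))):
        P=np.c_[.639+.028*np.cos(th),-.1445+.028*np.sin(th),0*th+h]
        q=((proj(c,P)-[x0-w,y0-w]+.5)*K/2).astype(np.int32); cv2.polylines(z,[q],True,col,1)
    for (R,h) in((.045,.108),):
        P=np.c_[.639+R*np.cos(th),-.1445+R*np.sin(th),0*th+h]
        q=((proj(c,P)-[x0-w,y0-w]+.5)*K/2).astype(np.int32); cv2.polylines(z,[q],True,(255,0,255),1)
    out.append(z)
cv2.imwrite('pics/ov1.png',np.hstack(out))
```

```text
(no output)
```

View pics/ov1.png

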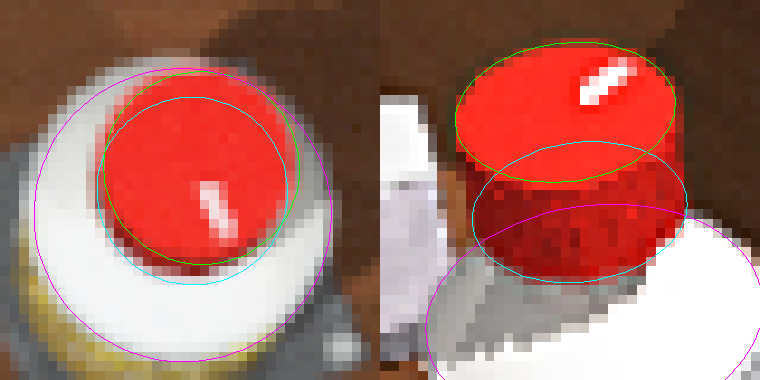

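The overlay shows the fit within about 0.5 px in both views, with the cap disc about 1 mm to +y of it. I'll use (0.6395, -0.1435).

Call:
move_arm:
  rows: "-0.5 -1.55 0 0 0 0 1;-0.51 -1.56 0 0 0 0 1;0 0 0 0 0 0 1;0 0 2 0 0 0 1;0 0 2 0 0 0 1;0 0 2 0 0 0 1;0 0 1.5 0 0 0 1;0 0 0.85 0 0 0 1;0 0 0 0 0 0 1;0 0 0 0 0 0 1;0 0 0 0 0 0 1;0 0 0 0 0 0 1"

```text
time_s: 3.85
eef_pos: [0.6398, -0.1445, 0.2216]
eef_rot: [-0.0, 0.848, -0.531, 0.001]
wrist_force: [0.1, -0.1, -0.7]
opening: 0.998
```

Run:
```python
from h import *
print(ctrl.pinch_z,ctrl.get_obs()['wrist_force'],ctrl.get_obs()['eef_pos'])
a=snap('scene','scene1'); b=snap('top','top1')
k=lambda im,x,y,w:cv2.resize(im[y-w:y+w,x-w:x+w],(380,380),interpolation=cv2.INTER_CUBIC)
cv2.imwrite('pics/g1.png',np.hstack([k(a['color'],217,180,40),k(b['color'],320,165,40)]))
```

```text
0.0539 [ 0.07067268 -0.10761025 -0.69091796] [ 0.6397553  -0.14453151  0.22158048]
```

View pics/g1.png

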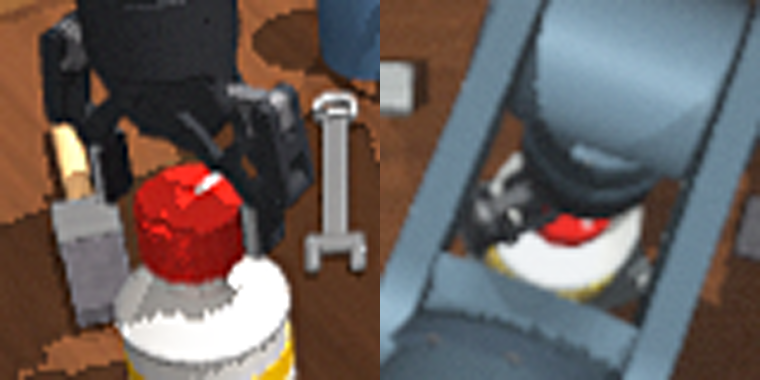

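The fingers straddle the cap on both sides without touching it. Closing now.

Call:
move_arm:
  rows: "-0.08 -0.04 0.1 0 0 0 1;0 0 0 0 0 0 0.8;0 0 0 0 0 0 0.7;0 0 0 0 0 0 0.6;0 0 0 0 0 0 0.5;0 0 0 0 0 0 0.4;0 0 0 0 0 0 0.3;0 0 0 0 0 0 0.3;0 0 0 0 0 0 0.3;0 0 0 0 0 0 0.3"

```text
time_s: 4.95
eef_pos: [0.6392, -0.1434, 0.2195]
eef_rot: [-0.0, 0.848, -0.531, -0.0]
wrist_force: [-2.8, 2.0, 4.5]
opening: 0.634
```

Call:
move_arm:
  rows: "-0.02 0.01 0.05 0 0 0 0.3;0 0 0 0 0 0 0.3;0 0 0 0 0 0 0.3"

```text
time_s: 5.25
eef_pos: [0.6392, -0.1433, 0.2191]
eef_rot: [-0.0, 0.848, -0.531, 0.0]
wrist_force: [-2.2, 1.7, 5.5]
opening: 0.638
```

Call:
move_arm:
  rows: "0 0 0.05 0 0 0 0.3;0 0 0 0 0 0 0.3;0 0 0 0 0 0 0.3"

```text
time_s: 5.55
eef_pos: [0.6393, -0.1433, 0.2189]
eef_rot: [-0.0, 0.848, -0.531, 0.0]
wrist_force: [-1.5, 2.0, 5.7]
opening: 0.637
```

Call:
move_arm:
  rows: "0 0 0.1 0 0 0 0.3;0 0 0 0 0 0 0.3;0 0 0 0 0 0 0.3;0 0 0 0 0 0 0.3"

```text
time_s: 5.95
eef_pos: [0.6393, -0.1433, 0.2182]
eef_rot: [-0.0, 0.848, -0.531, 0.0]
wrist_force: [-3.5, 1.5, 7.9]
opening: 0.635
```

Call:
move_arm:
  rows: "0 0 0.1 0 0 0 0.3;0 0 0 0 0 0 0.3;0 0 0 0 0 0 0.3;0 0 0 0 0 0 0.3"

```text
time_s: 6.35
eef_pos: [0.6393, -0.1433, 0.2176]
eef_rot: [-0.0, 0.848, -0.531, 0.0]
wrist_force: [-4.6, 2.6, 9.7]
opening: 0.636
```

Call:
move_arm:
  rows: "-0.04 0.03 0.1 0 0 0 0.3;0 0 0.1 0 0 0 0.3;0 0 0.1 0 0 0 0.3;0 0 0 0 0 0 0.3;0 0 0 0 0 0 0.3;0 0 0 0 0 0 0.3"

```text
time_s: 6.95
eef_pos: [0.6392, -0.1433, 0.2159]
eef_rot: [-0.0, 0.848, -0.531, 0.001]
wrist_force: [-5.9, 2.8, 14.8]
opening: 0.633
```

Call:
move_arm:
  rows: "-0.02 0.05 0.1 0 0 0 0.3;0 0 0.1 0 0 0 0.3;0 0 0 0 0 0 0.3;0 0 0 0 0 0 0.3;0 0 0 0 0 0 0.3"

```text
time_s: 7.45
eef_pos: [0.6391, -0.1433, 0.2147]
eef_rot: [-0.0, 0.848, -0.531, 0.002]
wrist_force: [-6.8, 4.1, 18.7]
opening: 0.636
```

Run:
```python
from h import *
for i in range(3):
    ctrl.camera('scene') if i else 0
    o=ctrl.get_obs(); print(o['time_s'],np.round(o['wrist_force'],2),np.round(o['torque'],3),np.round(o['eef_pos'],5))
```

```text
7.45 [-6.8   4.14 18.67] [0.611 1.018 0.007] [ 0.63913 -0.14325  0.2147 ]
7.5 [-5.93  2.59 18.43] [ 0.616  1.004 -0.002] [ 0.63913 -0.14332  0.21471]
7.55 [-4.81  2.59 18.03] [0.62  1.025 0.036] [ 0.63914 -0.1433   0.21473]
```

Call:
move_arm:
  rows: "-0.02 0.04 0.1 0 0 0 0.3;0 0 0.1 0 0 0 0.3;0 0 0.07 0 0 0 0.3;0 0 0 0 0 0 0.3;0 0 0 0 0 0 0.3;0 0 0 0 0 0 0.3"

```text
time_s: 8.15
eef_pos: [0.6391, -0.1433, 0.2131]
eef_rot: [-0.001, 0.848, -0.531, 0.002]
wrist_force: [-7.3, 4.9, 23.2]
opening: 0.639
```

Run:
```python
from h import *
F=[]
for i in range(5):
    ctrl.camera('scene') if i else 0
    o=ctrl.get_obs(); F.append(o['wrist_force'])
print(np.round(np.mean(F,0),2),np.round(np.std(F,0),2),np.round(o['torque'],3),np.round(o['eef_pos'],5),o['q'])
```

```text
[-7.26  4.39 23.08] [0.07 0.45 0.22] [ 0.724  1.202 -0.055] [ 0.63908 -0.1433   0.21314] [-4.01556790e-01  4.37765990e-01  1.47009979e+00  3.62856477e-04
  1.22876489e+00  7.17004233e-01]
```

Call:
move_arm:
  rows: "-0.08 0.05 0 0 0 0 0.3;0 0 0 0 0 0 0.3;0 0 0 0 0 0 0.3"

```text
time_s: 8.65
eef_pos: [0.6389, -0.1432, 0.2135]
eef_rot: [-0.001, 0.848, -0.531, 0.003]
wrist_force: [-5.3, 2.6, 22.2]
opening: 0.637
```

Call:
move_arm:
  rows: "0 0 0 0 0 -1.5 0.3;0 0 0 0 0 -1.5 0.3;0 0 0 0 0 0 0.3"

```text
time_s: 8.95
eef_pos: [0.6392, -0.1434, 0.2136]
eef_rot: [-0.001, 0.861, -0.508, 0.004]
wrist_force: [-3.2, 3.1, 21.8]
opening: 0.634
```

```bash
cat > f.py <<'E'
from h import *
F=[];T=[]
for i in range(4):
    c=ctrl.camera('top' if i==0 else 'scene') if i else 0
    o=ctrl.get_obs(); F.append(o['wrist_force']); T.append(o['torque'])
print(o['time_s'],np.round(np.mean(F,0),2),np.round(np.std(F,0),2),np.round(np.mean(T,0),3),np.round(o['eef_pos'],5),'psi',np.degrees(o['q'][0]-o['q'][5]),o['q'][5])
import sys
cv2.imwrite(f'pics/{sys.argv[1]}.png',cv2.resize(c['color'][140:220,177:257],(480,480),interpolation=cv2.INTER_CUBIC))
E
python3 f.py t1
```

```text
9.1 [-3.07  2.76 21.55] [0.29 0.34 0.4 ] [ 0.478  0.618 -0.07 ] [ 0.63922 -0.14336  0.21358] psi -61.106739686153325 0.664975082734907
```

Call:
move_arm:
  rows: "0 0 0.1 0 0 0 0.3;0 0 0 0 0 0 0.3;0 0 0 0 0 -2 0.3;0 0 0 0 0 -2 0.3;0 0 0 0 0 -2 0.3;0 0 0 0 0 0 0.3"

```text
time_s: 9.7
eef_pos: [0.6397, -0.1435, 0.2132]
eef_rot: [-0.001, 0.887, -0.462, 0.005]
wrist_force: [-2.4, 2.3, 23.3]
opening: 0.636
```

```bash
python3 f.py t2
```

```text
9.85 [-2.32  2.29 22.61] [0.43 0.18 0.44] [ 0.494  0.459 -0.009] [ 0.63974 -0.14349  0.21317] psi -55.10265215792388 0.5602312104413849
```

View pics/t2.png

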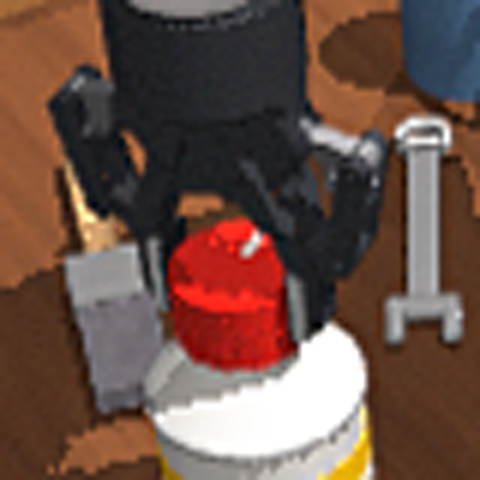

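The cap is pressed down in the grip and its pointer at about (252,244) in the crop has started to turn. The push is steady near 22.6 N.

Call:
move_arm:
  rows: "0 0 0.03 0 0 -2.5 0.3;0 0 0 0 0 -2.5 0.3;0 0 0 0 0 -2.5 0.3;0 0 0 0 0 -2.5 0.3;0 0 0 0 0 0 0.3"

```text
time_s: 10.35
eef_pos: [0.6399, -0.1435, 0.2131]
eef_rot: [-0.0, 0.924, -0.383, 0.005]
wrist_force: [-1.3, 2.9, 23.0]
opening: 0.636
```

```bash
python3 f.py t3
```

```text
10.5 [-1.61  2.61 23.19] [0.36 0.43 0.34] [ 0.481  0.388 -0.041] [ 0.6399  -0.14352  0.21306] psi -45.09852176380746 0.38566473071304763
```

Call:
move_arm:
  rows: "0 0 0 0 0 -2.5 0.3;0 0 0 0 0 -2.5 0.3;0 0 0 0 0 -2.5 0.3;0 0 0 0 0 -2.5 0.3;0 0 0 0 0 0 0.3"

```text
time_s: 11.0
eef_pos: [0.6398, -0.1434, 0.213]
eef_rot: [0.0, 0.954, -0.301, 0.005]
wrist_force: [-1.7, 3.2, 22.8]
opening: 0.644
```

```bash
python3 f.py t4
```

```text
11.15 [-2.05  3.17 23.24] [0.2  0.17 0.38] [ 0.587  0.456 -0.035] [ 0.63983 -0.14338  0.213  ] psi -35.09379330452301 0.21114338643206626
```

View pics/t4.png

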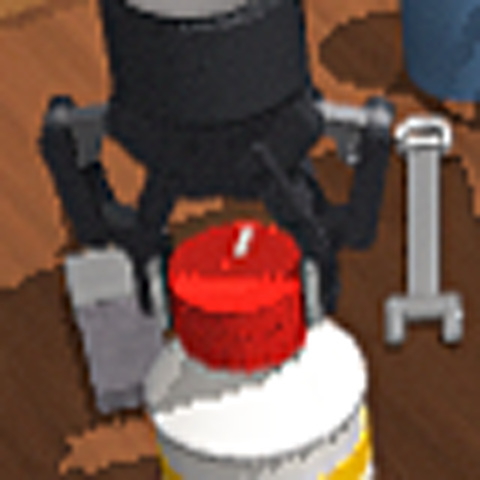

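The pointer at about (242,240) has turned with the tool, so the grip isn't slipping. I'll carry on.

Call:
move_arm:
  rows: "0 0 0 0 0 -2.5 0.3;0 0 0 0 0 -2.5 0.3;0 0 0 0 0 -2.5 0.3;0 0 0 0 0 -2.5 0.3;0 0 0 0 0 -2.5 0.3;0 0 0 0 0 0 0.3"

```text
time_s: 11.75
eef_pos: [0.64, -0.1434, 0.2131]
eef_rot: [0.001, 0.981, -0.195, 0.005]
wrist_force: [-2.0, 3.0, 23.3]
opening: 0.638
```

```bash
python3 f.py t5
```

```text
11.9 [-1.49  3.12 23.05] [0.58 0.16 0.4 ] [ 0.524  0.371 -0.042] [ 0.63999 -0.14346  0.21306] psi -22.593082480383877 -0.007057319934008484
```

Call:
move_arm:
  rows: "0 0 0 0 0 -2.5 0.3;0 0 0 0 0 -2.5 0.3;0 0 0 0 0 -2.5 0.3;0 0 0 0 0 -2.5 0.3;0 0 0 0 0 -2.5 0.3;0 0 0 0 0 -2.5 0.3;0 0 0 0 0 -2.5 0.3;0 0 0 0 0 -2.5 0.3;0 0 0 0 0 -2 0.3;0 0 0 0 0 0 0.3"

```text
time_s: 12.9
eef_pos: [0.6401, -0.1434, 0.2131]
eef_rot: [0.002, 1.0, -0.005, 0.005]
wrist_force: [-0.7, 3.0, 23.7]
opening: 0.641
```

```bash
python3 f.py t6
```

```text
13.05 [-0.98  3.31 22.79] [0.18 0.19 0.6 ] [ 0.555  0.328 -0.042] [ 0.64008 -0.14336  0.21309] psi -0.589787584168597 -0.3909416987690487
```

View pics/t6.png

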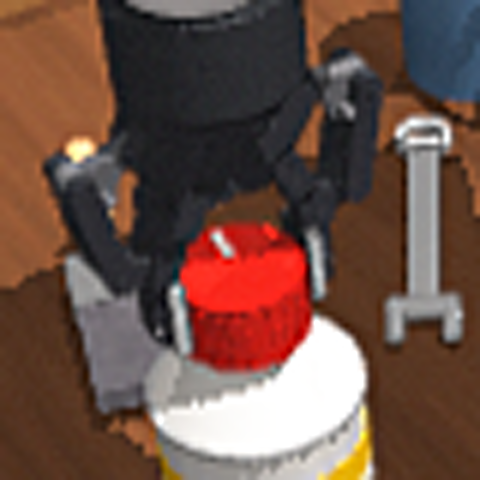

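The tool has turned 63.5° and the pointer at about (222,243) followed, so that's inside the lift-off window. I'll lift slowly.

Call:
move_arm:
  rows: "0 0 -0.2 0 0 0 0.3;0 0 -0.2 0 0 0 0.3;0 0 -0.3 0 0 0 0.3;0 0 -0.3 0 0 0 0.3;0 0 -0.3 0 0 0 0.3;0 0 0 0 0 0 0.3;0 0 0 0 0 0 0.3"

```text
time_s: 13.75
eef_pos: [0.6377, -0.143, 0.2208]
eef_rot: [0.0, 1.0, -0.005, 0.001]
wrist_force: [5.5, -0.3, 3.4]
opening: 0.64
```

```bash
python3 f.py t7
```

```text
13.9 [ 5.42 -0.73  2.93] [0.22 0.26 0.56] [-0.109 -0.984 -0.019] [ 0.63776 -0.14293  0.22078] psi -0.6175162882524775 -0.39101574567142056
```

Call:
move_arm:
  rows: "0.1 0 -0.1 0 0 0 0.3;0.05 0 -0.2 0 0 0 0.3;0 0 -0.3 0 0 0 0.3;0 0 -0.3 0 0 0 0.3;0 0 0 0 0 0 0.3;0 0 0 0 0 0 0.3"

```text
time_s: 14.5
eef_pos: [0.638, -0.1425, 0.2287]
eef_rot: [-0.0, 1.0, -0.005, -0.001]
wrist_force: [2.5, -1.4, -0.8]
opening: 0.634
```

```bash
python3 f.py t8
```

```text
14.65 [ 2.68 -0.86 -1.16] [0.5  0.5  0.42] [-0.17  -0.392 -0.004] [ 0.63797 -0.14251  0.22885] psi -0.6174580107043721 -0.3901532549650019
```

View pics/t8.png

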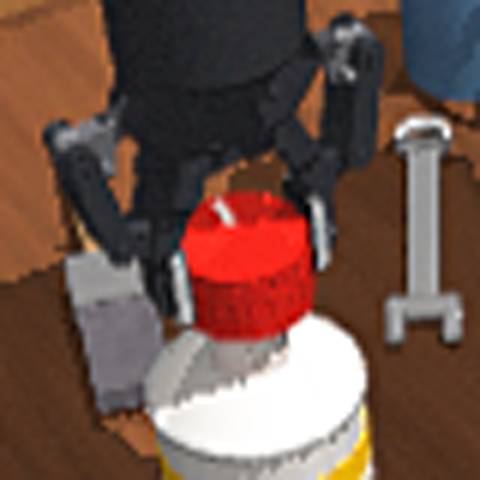

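The cap is rising off and the white neck shows beneath it at about (245,345). I'll keep lifting.

Call:
move_arm:
  rows: "0.1 0 -0.4 0 0 0 0.3;0 0 -0.5 0 0 0 0.3;0 0 -0.8 0 0 0 0.3;0 0 -1 0 0 0 0.3;0 0 -1.5 0 0 0 0.3;0 0 -1.5 0 0 0 0.3;0 0 -1.5 0 0 0 0.3;0 0 -0.5 0 0 0 0.3;0 0 0 0 0 0 0.3;0 0 0 0 0 0 0.3"

```text
time_s: 15.65
eef_pos: [0.6391, -0.1425, 0.306]
eef_rot: [-0.0, 1.0, -0.005, -0.0]
wrist_force: [0.5, 0.1, -0.4]
opening: 0.636
```

Run:
```python
from h import *
o=ctrl.get_obs(); print(o['wrist_force'],o['eef_pos'],o['eef_rot'])
snap('scene','scene2')
c=ctrl.camera('scene');print(proj(c,[.4385,.057,.0]))
```

```text
[ 0.48011514  0.11048465 -0.38116474] [ 0.63912635 -0.14252608  0.30597886] [-1.37515638e-04  9.99985536e-01 -5.36729887e-03 -3.18809565e-04]
[[327.229963   244.62845916]]
```

View pics/scene2.png

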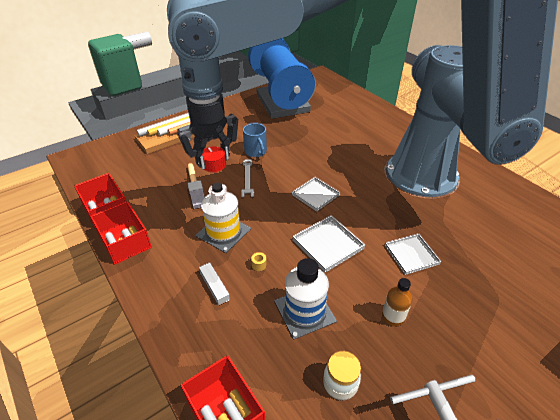

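The cap hangs level in the grip at about (215,157), the neck is bare at (216,190), and nothing else has moved. Next is the carry to the tray centre.

Call:
move_arm:
  rows: "-1.7 -1.65 0 0 0 0 0.3;-1.7 -1.65 0 0 0 0 0.3;-1.7 -1.65 0 0 0 0 0.3;-1.7 -1.65 0 0 0 0 0.3;-1.7 -1.65 0 0 0 0 0.3;-1.7 -1.65 0 0 0 0 0.3;-1.7 -1.65 0 0 0 0 0.3;-1.7 -1.65 0 0 0 0 0.3;-1.7 -1.65 0 0 0 0 0.3;-1.7 -1.65 0 0 0 0 0.3;-1.7 -1.65 0 0 0 0 0.3;-1.6 -1.55 0 0 0 0 0.3;0 0 0 0 0 0 0.3;0 0 0 0 0 0 0.3"

```text
time_s: 17.15
eef_pos: [0.4384, 0.0567, 0.3062]
eef_rot: [0.0, 1.0, -0.005, 0.0]
wrist_force: [-0.1, 0.7, -0.4]
opening: 0.64
```

Call:
move_arm:
  rows: "0 0 2 0 0 0 0.3;0 0 2.5 0 0 0 0.3;0 0 2.5 0 0 0 0.3;0 0 2.5 0 0 0 0.3;0 0 2.5 0 0 0 0.3;0 0 2.5 0 0 0 0.3;0 0 2 0 0 0 0.3;0 0 2 0 0 0 0.3;0 0 1 0 0 0 0.3;0 0 0.5 0 0 0 0.3;0 0 0 0 0 0 0.3;0 0 0 0 0 0 0.3;0 0 0 0 0 0 0.3"

```text
time_s: 18.45
eef_pos: [0.4392, 0.0564, 0.1073]
eef_rot: [0.0, 1.0, -0.005, 0.001]
wrist_force: [-0.3, -1.1, -1.2]
opening: 0.638
```

Run:
```python
from h import *
o=ctrl.get_obs(); print(o['wrist_force'],o['eef_pos'],o['eef_rot'])
c=snap('scene','scene3'); b=snap('top','top3')
cv2.imwrite('pics/g3.png',np.hstack([cv2.resize(c['color'][180:290,270:390],(400,367)),cv2.resize(b['color'][190:300,190:310],(400,367))]))
```

```text
[-0.29752296 -1.08312751 -1.21470427] [0.43923351 0.05644903 0.10727375] [ 1.27213939e-04  9.99985340e-01 -5.33561717e-03  9.13501458e-04]
```

View pics/g3.png

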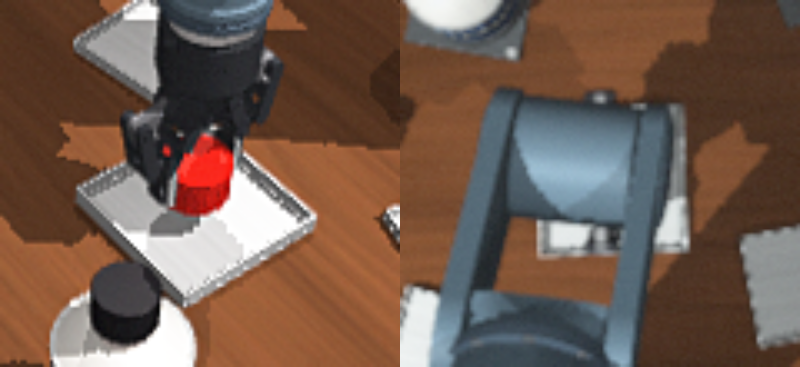

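The cap is hanging above the big tray, near its centre. Lowering gently.

Call:
move_arm:
  rows: "0 0 0.5 0 0 0 0.3;0 0 0.5 0 0 0 0.3;0 0 0.5 0 0 0 0.3;0 0 0.5 0 0 0 0.3;0 0 0.3 0 0 0 0.3;0 0 0.2 0 0 0 0.3;0 0 0.1 0 0 0 0.3;0 0 0 0 0 0 0.3;0 0 0 0 0 0 0.3"

```text
time_s: 19.45
eef_pos: [0.4386, 0.0565, 0.0805]
eef_rot: [0.0, 1.0, -0.005, 0.0]
wrist_force: [0.6, -0.3, -0.1]
opening: 0.634
```

Call:
move_arm:
  rows: "0 0 0.1 0 0 0 0.3;0 0 0.1 0 0 0 0.3;0 0 0 0 0 0 0.3;0 0 0 0 0 0 0.3"

```text
time_s: 19.85
eef_pos: [0.4385, 0.0566, 0.0784]
eef_rot: [-0.0, 1.0, -0.005, -0.0]
wrist_force: [-0.4, -0.3, -0.7]
opening: 0.636
```

Call:
move_arm:
  rows: "0 0 0.1 0 0 0 0.3;0 0 0 0 0 0 0.3;0 0 0 0 0 0 0.3"

```text
time_s: 20.15
eef_pos: [0.4386, 0.0565, 0.0777]
eef_rot: [0.0, 1.0, -0.005, 0.0]
wrist_force: [-1.3, 0.5, 6.2]
opening: 0.638
```

Call:
move_arm:
  rows: "0 0 0.1 0 0 0 0.3;0 0 0 0 0 0 0.3;0 0 0 0 0 0 0.3"

```text
time_s: 20.45
eef_pos: [0.4387, 0.0565, 0.0776]
eef_rot: [0.0, 1.0, -0.005, -0.0]
wrist_force: [-6.8, 0.5, 19.7]
opening: 0.64
```

Contact with the floor, at the expected height. I'll ease off and open.

Call:
move_arm:
  rows: "0 0 -0.12 0 0 0 0.3;0 0 0 0 0 0 0.3;0 0 0 0 0 0 0.62;0 0 0 0 0 0 0.64;0 0 0 0 0 0 0.67;0 0 0 0 0 0 0.7;0 0 0 0 0 0 0.75;0 0 0 0 0 0 0.8;0 0 0 0 0 0 0.85;0 0 0 0 0 0 0.85;0 0 0 0 0 0 0.85"

```text
time_s: 21.55
eef_pos: [0.4385, 0.0566, 0.0776]
eef_rot: [-0.0, 1.0, -0.005, 0.0]
wrist_force: [-0.7, 0.1, 0.4]
opening: 0.85
```

Run:
```python
from h import *
o=ctrl.get_obs(); print(o['wrist_force'],o['eef_pos'],o['opening'])
c=snap('scene','scene4')
cv2.imwrite('pics/g4.png',cv2.resize(c['color'][180:290,270:390],(600,550)))
```

```text
[-0.68228556  0.10681781  0.39119278] [0.43847597 0.05656726 0.07758253] 0.8496950433105317
```

View pics/g4.png

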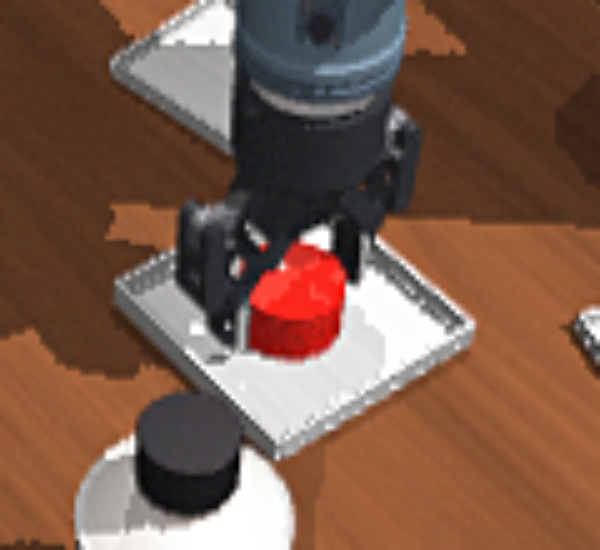

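The cap stands in the tray and both pads are clear of it. I'll go straight up.

Call:
move_arm:
  rows: "0 0 -0.5 0 0 0 0.85;0 0 -1 0 0 0 0.85;0 0 -1.5 0 0 0 0.85;0 0 -2.5 0 0 0 0.85;0 0 -3 0 0 0 0.85;0 0 -3 0 0 0 0.85;0 0 -3 0 0 0 0.85;0 0 -3 0 0 0 0.85;0 0 -2 0 0 0 0.85;0 0 0 0 0 0 0.85;0 0 0 0 0 0 0.85"

```text
time_s: 22.7
eef_pos: [0.4384, 0.0566, 0.273]
eef_rot: [0.0, 1.0, -0.005, 0.001]
wrist_force: [-0.1, 0.3, -1.2]
opening: 0.851
```

Run:
```python
from h import *
o=ctrl.get_obs(); print(o['wrist_force'],o['eef_pos'])
c=snap('scene','scene5')
th=np.linspace(0,2*np.pi,60); im=c['color'].copy(); K=5
z=cv2.resize(im[180:290,270:390],None,fx=K,fy=K,interpolation=cv2.INTER_CUBIC)
for h in(.003,.037):
    P=np.c_[.4385+.028*np.cos(th),.0566+.028*np.sin(th),0*th+h]
    cv2.polylines(z,[((proj(c,P)-[270,180]+.5)*K).astype(np.int32)],True,(0,255,0),1)
cv2.imwrite('pics/g5.png',z)
```

```text
[-0.12705874  0.28155135 -1.24332429] [0.43842515 0.05657727 0.27303321]
```

View pics/g5.png

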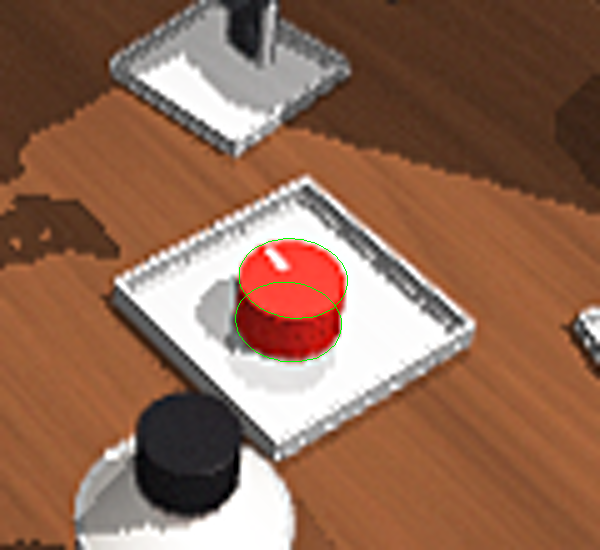

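View pics/scene5.png

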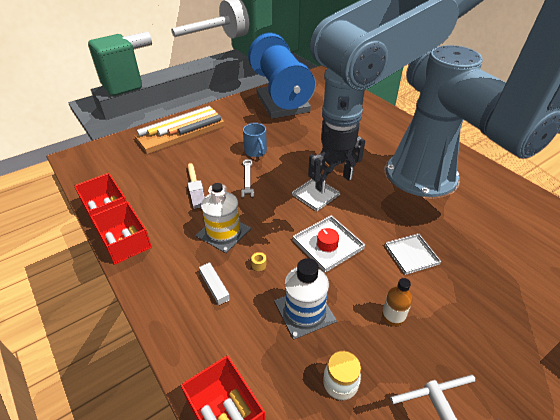

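The cap stands upright at the centre of the big tray, at about (328,240), and matches the overlay of where it should be. Everything else is in place and the arm is clear.

```bash
python3 -c "
from bench import ctrl
print(ctrl.hand_in())"
```

```text
the job is handed in; nothing more can be done
None
```

I opened the can, set the red cap upright in the largest tray, let go and handed the job in at about 23 s. The hand-in reported no verdict.

- **Opening:** I gripped the cap near its top and pushed it down. The averaged push stayed between 21.5 and 23.2 N while I turned it anticlockwise about 63.5° by the tool angle. The single readings I took went no higher than 23.7 N, against the 26 N limit. The cap's pointer turned along with the tool, and there was no sign of slip or of the lugs catching.
- **Lift and placing:** The cap came straight off. It touched the tray floor at the expected height, and I opened the fingers slowly before moving away.
- **Last checks:** In the final picture the cap stands upright at the centre of the largest tray, matching its expected outline. The gripper is about 20 cm above it, and the other can and the bystanders look unmoved.

**Less tidy readings:**
- One averaged push of 21.5 N, at 3° into the turn, was lower than I wanted, so I raised it before going on.
- The tray contact briefly read about 20 N before I eased off.
- Sideways force reached 8 to 9 N during the push and about 5 N as the lift started. I reduced both with small shifts.
- The seal and tooth forces can't be measured directly, so I judged them only from the wrist force.

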